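# Pin the sprung board holder open at its stop

## Task

Take the red-handled pin out of the wooden tool stand, pass its steel end through the red eye of the board holder's sprung jaw, and with it draw the jaw out along the scale until the eye stands over the hole in the yellow stop. Push the pin fully home through the eye into that hole, so that the jaw stays open at that length, and let go. Do not shift the yellow stop, do not stretch the jaw more than about a centimetre past it, and leave the bottle, the can, the multimeter and the jar where they stand.

Things in the scene. Friction and masses are not known exactly. Their poses are not given: they have to be found in the camera images.
- pin: Loose pin, 45 g: round steel shank 8 mm thick, 34 mm long (lowest 4 mm tapers to 4 mm), under a square red handle 16 x 16 x 44 mm. Origin: tip of the shank, on its axis; z from tip to handle (handle spans z = 34 to 78 mm); x, y square to the flats. Starts upright in the stand, its handle resting on the stand's top.
- stand: Fixed wooden tool stand, 60 (x) x 150 (y) x 40 mm high. Origin: centre of its underside, z up. The pin stands in the 11 mm hole at its centre (tip 6 mm above the table), handle flats nearly square with the stand. In the same row, at y = -56 and +56 mm, fixed upright screwdrivers: handles 24 mm thick, tops 116 mm above the table.
- holder: Fixed sloping board holder, blue deck on black feet. Origin: on the table under mid-deck; z up, x away from the robot. Deck 120 mm up the slope, y from -130 to +110 mm, tilted 30 degrees about y so that its face looks up and back to the robot (-x); mid-deck 55 mm above the table. Two rods along y between end blocks 26 mm high; spring barrel out to y = -156 mm.
- jaw (a joint): How far the sprung jaw is drawn out along the holder's +y, m: 0 is home (spring pulls it there), limit 0.08. The spring pulls back with 0.8 N at home and about 3 N at 0.055.
- eye (a point): Centre of the eye in the jaw's red tongue, on its upper face; moves with the jaw. z: eye's axis, out of the slope (30 degrees from vertical, leaning to the robot); y: the jaw's travel (holder y); x up the slope. Hole 12 mm wide, 1.5 mm chamfer; tongue 30 x 30 x 6 mm, its underside 32 mm above the deck and 12 mm above the yellow stop's top.
- stop_hole (a point): Mouth centre of the hole in the yellow stop, on its upper face; axes as eye, straight along y from it. Hole 11 mm wide, 2 mm chamfer, 20 mm deep. Stop: 36 x 30 x 20 mm with wings to the rods, clamped 30 to 58 mm along +y from the eye's home. Pin fully home: handle rests on the tongue, tip 16 mm below this point.
- bottle: Bystander: loose pale translucent plastic water bottle, blue cap, 72 mm in diameter, 180 mm tall, 0.5 kg. Origin: centre of its underside.
- can: Bystander: loose slim green contact-cleaner can with white band and cap, 44 mm in diameter, 120 mm tall, 0.15 kg, standing just beyond the +y end of the holder. Origin: centre of its underside.
- meter: Bystander: loose yellow multimeter lying flat, 80 x 150 x 36 mm (dial up to 48 mm), 0.4 kg. Origin: centre of its underside, long side along y.
- jar: Bystander: loose amber glass jar, white cap, 56 mm in diameter, 65 mm tall, 0.2 kg. Origin: centre of its underside.

How it is judged:
On the way, in this order (a step that is already met when the one before it is completed fails the run):
1. the pin's tip is through the eye while the jaw is still home (drawn out less than 12 mm) (x of pin in the frame of eye between -0.006 and 0.006 m and y of pin in the frame of eye between -0.006 and 0.006 m and z of pin in the frame of eye below -0.007 m and value of joint jaw below 0.012 m), for 0.1 s.
2. with the pin through the eye, the jaw is drawn out until the eye is within 7 mm of the stop's hole along the slide (x of pin in the frame of eye between -0.006 and 0.006 m and y of pin in the frame of eye between -0.006 and 0.006 m and y of eye in the frame of stop_hole between -0.007 and 0.007 m and z of pin in the frame of eye below -0.007 m), for 0.2 s.
At the end, for the whole second after the job is handed in: The pin stands through the eye and at least 12 mm deep in the stop's hole (fully home is 16 mm), its tip within 4 mm of the hole's axis and within 0.2 rad of its direction; the eye is held within 7 mm of the hole along the slide; pin and jaw at rest (x of pin in the frame of stop_hole between -0.004 and 0.004 m and y of pin in the frame of stop_hole between -0.004 and 0.004 m and z of pin in the frame of stop_hole below -0.012 m and y of eye in the frame of stop_hole between -0.007 and 0.007 m and angle between the z axis of pin and the z axis of stop_hole, either way round below 0.2 rad and linear speed of pin below 0.02 m/s and velocity of joint jaw between -0.01 and 0.01 m/s); the robot touches nothing.
It fails at once if the jaw is stretched more than 12 mm past the stop's hole (y of eye in the frame of stop_hole above 0.012 m).
It fails at once if the yellow stop is shifted by more than 4 mm (distance of stop_hole from where it was at the start of the episode above 0.004 m).
It fails at once if the bottle, can, multimeter or jar is moved by more than 25 mm (distance of any of bottle, can, meter, jar from where it was at the start of the episode above 0.025 m).
It also fails if it takes over 58 s, if anything falls off the work surface, if the arm or the gripper's body presses on something with over 40 N, if the wrist force passes 120 N, or if a joint passes its speed limit or range.

## Robot

A 6-joint arm with a two-finger parallel gripper is mounted at the origin on the work surface. World frame = base frame: x ahead of the robot, y to its left, z up, the work surface at z = 0. Lengths are in m, angles in rad, forces in N, time in s.
With the tool pointing down it reaches from about 0.325 to 0.9 m from the base axis. Payload 6.1 kg.
Tool frame: the origin (TCP) lies midway between the tips of the shut fingers; the grasp point (between the pads) lies 19 mm behind it; z points along the fingers, y is the line along which they close (so a half turn about z gives the same grasp; the last joint's range is limited). The gripper opens to 85 mm and grips with 20 to 120 N. Pads are 22 mm wide; open, the fingers measure 114 mm over their backs; the gripper's body (76 mm by 85 mm) begins 54 mm behind the grasp point. The pads swing forward as they close: fully open they stand 13 mm farther back than shut.
Start: joints at [1.099, 0.22, 1.526, -0, 1.395, -0.126], TCP at [0.212, 0.588, 0.208] pointing down, gripper open.
Joint ranges: [-2.98, 2.98], [-0.91, 2.08], [0.09, 2.57], [-1.24, 4.39], [0.2, 2.65], [-2.68, 2.68]. Speed limits (rad/s): [2.57, 2.57, 3.01, 3.14, 3.14, 3.14].

## Interface

Orientations are given as [roll, pitch, yaw] about the fixed x, y, z axes, in that order (R = Rz(yaw) Ry(pitch) Rx(roll)).
In Python, from plant import movep, move_l, set_joints, gripper_to, hold, inverse_kinematics, observe, get_image, get_calibration, Unreachable, job_done gives the robot as it stands. Calls block until the motion is done:
- movep(position, orientation): joint-space move of the TCP to a pose.
- move_l(position, feed=0.15, rotation=None, max_force=None): straight line of the TCP; rotation=None keeps the orientation; feed is the mean speed in m/s. With max_force (N) it stops when the force on the tool has changed by that much, and returns True; else False.
- set_joints(angles): joint-space move.
- gripper_to(opening, f_grip=None): finger opening in m; f_grip is the grip in N (None keeps the last); returns when the fingers have stopped.
- hold(seconds).
- inverse_kinematics(position, orientation): joint angles nearest the present ones, or None.
- observe(): the state.
- get_image(name): name is "scene" or "top" or "wrist"; returns (picture, depth): 400x640x3 uint8, red, green, blue; 400x640 float32, m along the optical axis (not along the pixel's ray), 0 where there is no reading.
- get_calibration(name): a dict with "intrinsics" (3x3 intrinsics, pixels), "world_from_camera" (4x4, takes a point from camera to world coordinates). Camera axes: x right, y down, z forward; pixel columns grow to the right and rows downward; lengths in m; the calibration is good to about 2 mm. A picture is of the moment at which its call begins: read the wrist's pose just before it. get_calibration takes no time and is no camera call; for the wrist camera it gives the pose at the moment of the call.
A pose or a line that the arm cannot do raises Unreachable and nothing moves.
- job_done(): hands the job in; it is judged then, once.
The state is a dict: "time_s": time; "q": joint angles; "joint_velocities": joint speeds; "joint_torque": joint torques, N m; "eef_pos": TCP position; "tcp_rot": TCP orientation; "ft_force": force on the tool from outside, world axes, zero at the start; "torque": the same for the moment, N m; "opening": finger opening in m; "grasp_force": force on a finger pad.
Only numpy, scipy, OpenCV 4.12 (cv2) and the standard library are available. Lean on these libraries where they do the work, as an engineer would, in place of code of your own. Each camera call takes 0.05 s, during which the arm holds its last target. There are 200 camera calls.

## Working session

There is one attempt and no reset: what is moved stays moved. The work goes in short steps, each a Python script; the robot and the scene stay as the last script left them, time stands still between calls to the robot, and variables do not carry over. Pictures are saved under pics/ and viewed, at most 10 in all, crops included, and the job is handed in when it is done.

```bash
mkdir -p pics; python3 - <<'E'
from plant import *
import cv2,numpy as np
for n in("scene","top"):
    p,d=get_image(n);c=get_calibration(n);np.savez(f"pics/{n}.npz",p=p,d=d,K=c["intrinsics"],T=c["world_from_camera"])
    cv2.imwrite(f"pics/{n}.png",p[:,:,::-1]);print(n,c["intrinsics"],c["world_from_camera"])
print(observe())
E
```

```text
scene [[512.97013018   0.         310.10065656]
 [  0.         512.97013018 196.97746582]
 [  0.           0.           1.        ]] [[-0.3836668   0.68158454 -0.62309093  1.48724389]
 [ 0.9234598   0.28657859 -0.25513664  0.35366074]
 [ 0.00466733 -0.67328688 -0.73936661  1.17760616]
 [ 0.          0.          0.          1.        ]]
top [[415.0196127    0.         316.90623918]
 [  0.         415.0196127  198.9829094 ]
 [  0.           0.           1.        ]] [[ 0.01935088 -0.99654707  0.08074326  0.51404369]
 [-0.99959341 -0.01759191  0.02243951 -0.00905657]
 [-0.0209416  -0.08114466 -0.99648231  0.99469989]
 [ 0.          0.          0.          1.        ]]
{'time_s': 0.1, 'q': array([ 1.09885490e+00,  2.21177860e-01,  1.52749615e+00,  2.35475659e-06,
        1.39468286e+00, -1.26103475e-01]), 'joint_velocities': array([ 6.19207203e-04, -1.08338180e-03, -2.14089030e-03, -2.95274247e-03,
        1.65081489e-04,  7.33251065e-05]), 'joint_torque': array([-2.62561316e-04, -4.98248076e+01, -3.90543222e+01, -1.97498402e-04,
        5.79996049e-03, -1.33537119e-05]), 'eef_pos': array([0.21160441, 0.58747163, 0.20689   ]), 'tcp_rot': array([-3.13984274e+00, -2.24183812e-04,  2.79575409e+00]), 'ft_force': array([-0.11439275, -0.6362579 , -0.06583785]), 'torque': array([0.03916945, 0.01651272, 0.02524405]), 'grasp_force': 0.0, 'opening': 0.08550175673825407}
```

View pics/scene.png

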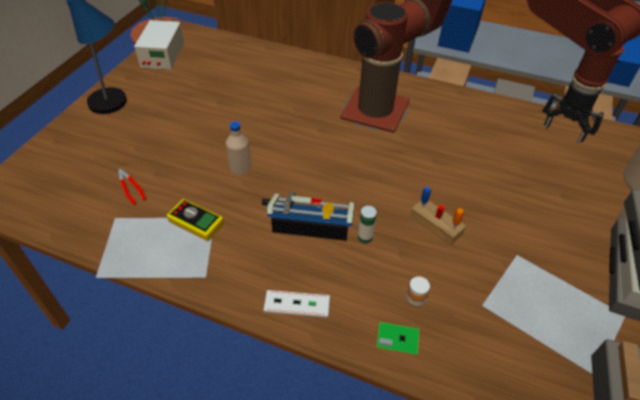

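View pics/top.png

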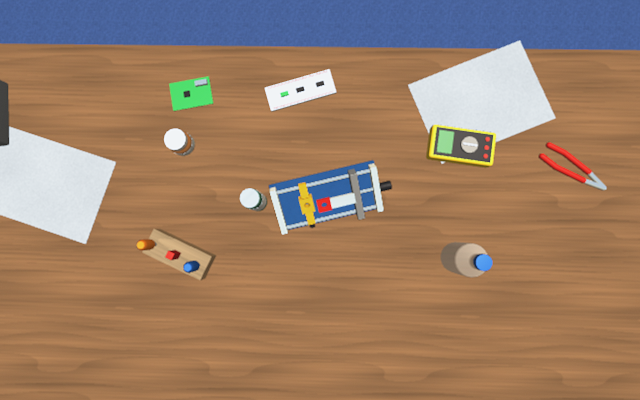

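The top view shows the pin at about (172,255), the eye at (323,205), the yellow stop at (307,203), and the can at (252,199). Next I'll compute coarse positions.

```bash
cat > h.py <<'E'
from plant import *
import cv2,numpy as np
from scipy.spatial.transform import Rotation as R
def cloud(p,d,K,T):
    v,u=np.mgrid[0:d.shape[0],0:d.shape[1]]
    P=np.stack([(u-K[0,2])/K[0,0]*d,(v-K[1,2])/K[1,1]*d,d],-1)
    return P@T[:3,:3].T+T[:3,3]
def shot(n):
    c=get_calibration(n);p,d=get_image(n);return p,d,c["intrinsics"],c["world_from_camera"]
def rot(z,y):  # tool z dir, closing dir y -> matrix
    z=np.array(z)/np.linalg.norm(z);y=np.array(y)-np.dot(y,z)*z;y=y/np.linalg.norm(y)
    return np.stack([np.cross(y,z),y,z],1)
def rpy(M): return R.from_matrix(M).as_euler('xyz')
E
python3 - <<'E'
from h import *
z=np.load("pics/top.npz");p,d,K,T=[z[k] for k in"pdKT"];P=cloud(p,d,K,T)
hsv=cv2.cvtColor(p,cv2.COLOR_RGB2HSV).astype(int)
H,S,V=hsv[...,0],hsv[...,1],hsv[...,2]
def rep(n,m,r):
    mm=np.zeros_like(m);mm[r[0]:r[1],r[2]:r[3]]=m[r[0]:r[1],r[2]:r[3]];q=P[mm];print(n,mm.sum(),q.mean(0).round(4),np.percentile(q[:,2],[5,50,95]).round(3))
red=((H<6)|(H>174))&(S>150)
rep("pin",red,(235,270,160,185));rep("eye",red,(190,220,310,335))
rep("yellow",(H>18)&(H<32)&(S>150),(175,230,290,320))
rep("blueSD",(H>100)&(H<125)&(S>150),(255,280,180,205));rep("orSD",(H>5)&(H<18)&(S>200),(235,255,132,155))
m=(H>100)&(H<125)&(S>150);rep("deck",m,(160,240,270,385))
mm=np.zeros_like(m);mm[160:240,270:385]=m[160:240,270:385];q=P[mm];q=q[q[:,2]>.02];c=q.mean(0);n=np.linalg.svd(q-c)[2][2];print("normal",n)
(r)=cv2.minAreaRect(q[:,:2].astype(np.float32));print(r)
hi=P[...,2]>.05
rep("can",hi,(185,215,238,268))
c=get_calibration("wrist");Tw=c["world_from_camera"];o=observe();M=R.from_euler('xyz',o["tcp_rot"]).as_matrix()
print(c["intrinsics"],M.T@(Tw[:3,3]-o["eef_pos"]),M.T@Tw[:3,:3])
E
```

```text
pin 94 [0.4599 0.3261 0.0853] [0.051 0.081 0.088]
eye 140 [ 0.5757 -0.0038  0.0876] [0.08  0.088 0.096]
yellow 404 [0.5778 0.0348 0.0793] [0.048 0.074 0.094]
blueSD 122 [0.4381 0.2746 0.1142] [0.081 0.113 0.118]
orSD 99 [0.4826 0.3724 0.1087] [0.076 0.104 0.116]
deck 2199 [ 0.6045 -0.0011  0.0653] [0.034 0.063 0.084]
normal [-0.96049524 -0.2759057   0.03639971]
((0.5830744504928589, -0.013022810220718384), (0.1317615509033203, 0.2341565191745758), 14.385992050170898)
can 423 [0.5837 0.1495 0.1193] [0.065 0.12  0.123]
[[279.15537597   0.         318.81255553]
 [  0.         279.15537597 200.05370557]
 [  0.           0.           1.        ]] [ 0.06696512 -0.0009737  -0.16594342] [[-1.06699443e-03 -9.64920402e-01 -2.62540434e-01]
 [ 9.99998964e-01 -1.28334785e-03  6.52605000e-04]
 [-9.66642579e-04 -2.62539465e-01  9.64920771e-01]]
```

```bash
python3 - <<'E'
from h import *
sx=np.array([.91,-.415,0]);a=np.radians(14.4)
Hy=np.array([-np.sin(a),np.cos(a),0]);n=R.from_euler('z',a).apply([-.5,0,np.sqrt(.75)])
for s in(1,-1):
    print(s,inverse_kinematics([.46,.326,.18],rpy(rot([0,0,-1],s*sx))),[inverse_kinematics(np.array([.576,-.004,.088])+k*n,rpy(rot(-n,s*Hy))) for k in(.007,.12)])
cand=[(abs(q[5]),s) for s in(1,-1) if (q:=inverse_kinematics([.46,.326,.18],rpy(rot([0,0,-1],s*sx)))) is not None]
s=min(cand)[1];print("use",s)
movep([.46,.326,.18],rpy(rot([0,0,-1],s*sx)))
p,d,K,T=shot("wrist");np.savez("pics/w1.npz",p=p,d=d,K=K,T=T)
cv2.imwrite("pics/w1.png",p[:,:,::-1]);o=observe();print(o["time_s"],o["eef_pos"],o["tcp_rot"])
E
```

```text
1 [ 4.76672673e-01  9.63513519e-02  1.71907407e+00 -4.44089210e-16
  1.32616724e+00  9.04541373e-01] [array([-0.31925044, -0.13643646,  2.22227107,  0.45903179,  0.65543478,
       -2.45152424]), array([-0.40777515, -0.44698727,  2.25743708,  0.38880974,  0.94030791,
       -2.39868688])]
-1 [ 4.76672673e-01  9.63513519e-02  1.71907407e+00 -4.44089210e-16
  1.32616724e+00 -2.23705128e+00] [array([-0.31925044, -0.13643646,  2.22227107,  0.45903179,  0.65543478,
        0.69006841]), array([-0.40777515, -0.44698727,  2.25743708,  0.38880974,  0.94030791,
        0.74290577])]
use 1
1.5083 [0.45956583 0.32688677 0.18010083] [-3.14143269e+00 -3.43472166e-04  1.14500500e+00]
```

View pics/w1.png

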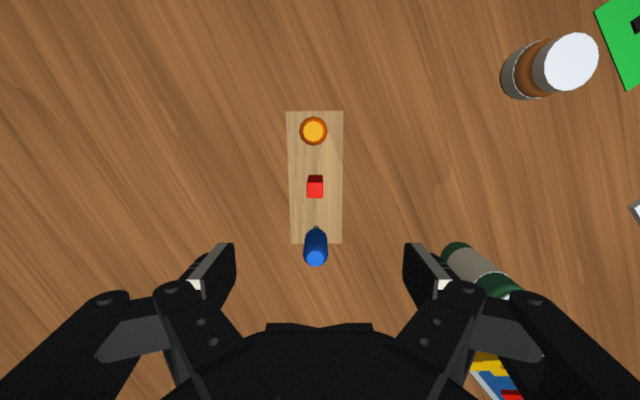

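The wrist view shows the pin top at (315,187), the screwdrivers at (313,130) and (316,257), and the stand square to the image. Next I'll localise the pin and grasp it.

```bash
python3 - <<'E'
from h import *
z=np.load("pics/w1.npz");p,d,K,T=[z[k] for k in"pdKT"];P=cloud(p,d,K,T)
hsv=cv2.cvtColor(p,cv2.COLOR_RGB2HSV).astype(int);H,S,V=hsv[...,0],hsv[...,1],hsv[...,2]
m=((H<6)|(H>174))&(S>150);m[:160]=0;m[215:]=0;m[:,:295]=0;m[:,335:]=0
q=P[m];t=q[q[:,2]>.079];c=np.r_[(np.percentile(t[:,:2],1,0)+np.percentile(t[:,:2],99,0))/2,0]
r=cv2.minAreaRect(t[:,:2].astype(np.float32));print(len(q),len(t),t.mean(0),r)
m=(H>100)&(H<125)&(S>150);m[:220]=0;m[275:]=0;m[:,:295]=0;m[:,335:]=0;b=P[m];b=b[b[:,2]>.11].mean(0)
m=(H>5)&(H<25)&(S>180);m[:112]=0;m[150:]=0;m[:,:295]=0;m[:,335:]=0;g=P[m];g=g[g[:,2]>.11].mean(0)
print(b,g,(b+g)/2)
xy=(np.array(r[0])+t.mean(0)[:2])/2
y=(g-b)[:2]/np.linalg.norm((g-b)[:2]);sx=np.r_[y[1],-y[0],0];print(xy,sx, np.linalg.norm(g-b))
assert np.linalg.norm(xy-[.46,.325])<.008
M=rpy(rot([0,0,-1],sx))
gripper_to(.05,40)
move_l([*xy,.13],rotation=M)
print(move_l([*xy,.051],feed=.06,max_force=12),observe()["eef_pos"])
gripper_to(.0,60);o=observe();print(o["opening"],o["grasp_force"],o["eef_pos"])
if o["opening"]>.012: move_l([*xy,.15],feed=.12);o=observe();print(o["opening"],o["time_s"],o["tcp_rot"])
E
```

```text
351 256 [0.45795745 0.33416261 0.08892055] ((0.46821194887161255, 0.35712939500808716), (0.06835523247718811, 0.014603210613131523), 65.60259246826172)
[0.43582832 0.28447087 0.11648756] [0.47959585 0.38382525 0.11466234] [0.45771209 0.33414806 0.11557495]
[0.4630847 0.345646 ] [ 0.91513976 -0.40313673  0.        ] 0.10858278774769461Traceback (most recent call last):
  File "<stdin>", line 12, in <module>
AssertionError
```

```bash
cat >> h.py <<'E'
def ray(uv,K,T,pt,n):  # pixel ray to plane
    r=T[:3,:3]@np.array([(uv[0]-K[0,2])/K[0,0],(uv[1]-K[1,2])/K[1,1],1]);o=T[:3,3]
    return o+r*(np.dot(np.array(pt)-o,n)/np.dot(r,n))
E
python3 - <<'E'
from h import *
hold(.2)
w=shot("wrist");np.savez("pics/w2.npz",**dict(zip("pdKT",w)));z=np.load("pics/top.npz")
for nm,(p,d,K,T),b in(("wrist",w,(160,215,300,330)),("top",[z[k] for k in"pdKT"],(240,270,160,185))):
    crop=p[b[0]:b[1],b[2]:b[3]].astype(int);red=(crop[...,0]-crop[...,1:].max(2)>60)
    Rv=crop[...,0]; P=cloud(p,d,K,T)[b[0]:b[1],b[2]:b[3]]
    v,u=np.nonzero(red);vals=Rv[red];print(nm,len(v),np.percentile(vals,[5,25,50,75,95]))
    t=red&(Rv>(np.percentile(vals,5)+np.percentile(vals,95))/2)
    v,u=np.nonzero(t);uv=(u.mean()+b[2],v.mean()+b[0]);print(t.sum(),uv,np.ptp(u)+1,np.ptp(v)+1,ray(uv,K,T,[0,0,.084],[0,0,1]),np.median(P[t],0))
print(observe()["eef_pos"])
E
python3 -c "
import cv2
a=cv2.imread('pics/w1.png')[100:280,270:360];cv2.imwrite('pics/c1.png',cv2.resize(a,None,fx=3,fy=3,interpolation=0))"
```

```text
wrist 383 [ 91.1 110.5 232.  237.  238. ]
282 (np.float64(314.92198581560285), np.float64(189.97517730496455)) 17 17 [0.45745449 0.33258365 0.084     ] [0.45750956 0.33234444 0.08375394]
top 103 [ 91.1 106.  211.  241.  244.9]
59 (np.float64(169.0677966101695), np.float64(254.88135593220338)) 9 9 [0.45905887 0.33351574 0.084     ] [0.45893074 0.33348563 0.08453744]
[0.45962327 0.32664268 0.180025  ]
```

View pics/c1.png

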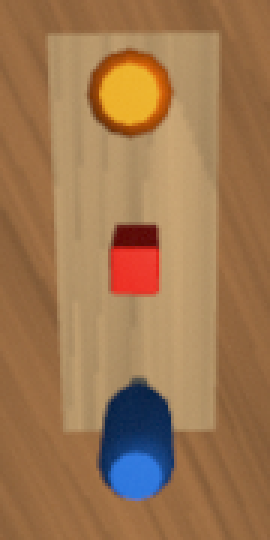

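The crop shows the pin's bright top face as a clean square, with its flats aligned to the tool. Both cameras agree on (0.458, 0.333, 0.084), and the height matches what is given. I'll grasp now.

```bash
python3 - <<'E'
from h import *
xy=[.458,.3328];M=rpy(rot([0,0,-1],[.912,-.409,0]))
gripper_to(.05,40)
move_l([*xy,.13],rotation=M)
print(move_l([*xy,.051],feed=.07,max_force=12),observe()["eef_pos"])
gripper_to(.0,60);o=observe();print(o["opening"],o["grasp_force"],o["eef_pos"])
if o["opening"]>.012:
    move_l([*xy,.16],feed=.12)
    # standoff over the holder, holding the pin
    a=np.radians(14.4);Hy=np.array([-np.sin(a),np.cos(a),0]);n=R.from_euler('z',a).apply([-.5,0,np.sqrt(.75)])
    e=np.array([.576,-.004,.090])
    movep(e+.14*n,rpy(rot(-n,-Hy)));hold(.3)
    w=shot("wrist");np.savez("pics/w3.npz",**dict(zip("pdKT",w)));cv2.imwrite("pics/w3.png",w[0][:,:,::-1])
    o=observe();print(o["opening"],o["time_s"],o["eef_pos"],o["q"],o["ft_force"])
E
```

```text
False [0.45848758 0.33306983 0.05162964]
0.013873824475389665 58.968488574028015 [0.45837752 0.33308015 0.05161881]
0.013896448910617072 7.1333 [ 0.50828726 -0.02080633  0.21114228] [-0.42493578 -0.49653917  2.25253868  0.38222323  0.99793699  0.74773705] [ 0.01497565  0.3005396  -0.54191824]
```

View pics/w3.png

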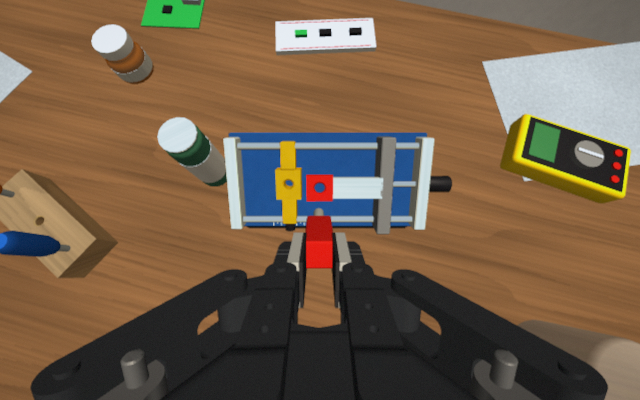

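The image shows the pin held straight with its tip at about (319,210), the eye at (319,187) and the stop hole at (289,184). The holder is square to the camera. Now I'll measure eye, hole, tip and yaw.

```bash
cat > m.py <<'E'
from h import *
def measure(w,eb,sb):
    p,d,K,T=w;P=cloud(p,d,K,T);p=p.astype(int);red=np.zeros(d.shape,bool);yel=red.copy()
    hsv=cv2.cvtColor(p.astype(np.uint8),cv2.COLOR_RGB2HSV).astype(int);H,S,V=[hsv[...,i] for i in range(3)]
    out=[]
    for (b,col) in((eb,((H<6)|(H>174))&(S>150)),(sb,(H>17)&(H<33)&(S>150))):
        m=np.zeros(d.shape,np.uint8);m[b[0]:b[1],b[2]:b[3]]=col[b[0]:b[1],b[2]:b[3]]
        m&=(V>150).astype(np.uint8)
        c=max(cv2.findContours(m,cv2.RETR_EXTERNAL,cv2.CHAIN_APPROX_NONE)[0],key=cv2.contourArea)
        f=np.zeros_like(m);cv2.drawContours(f,[c],-1,1,-1);h=(f>0)&(m==0)
        nl,l,s,ct=cv2.connectedComponentsWithStats(h.astype(np.uint8));k=1+np.argmax(s[1:,4])
        fc=P[(m>0)&(f>0)];z=np.median(fc,0);out.append((ct[k],s[k,2:],cv2.minAreaRect(c),z))
    return out
E
python3 - <<'E'
from m import *
w=[np.load("pics/w3.npz")[k] for k in"pdKT"];p,d,K,T=w
a=np.radians(14.4);n=R.from_euler('z',a).apply([-.5,0,np.sqrt(.75)])
P=cloud(p,d,K,T)
for o in measure(w,(170,205,303,334),(165,202,272,304)):
    print(o);print(ray(o[0],K,T,o[3],n))
# holder yaw from white end blocks
g=(p.min(2)>170)
for b in((130,235,222,245),(130,235,412,435)):
    m=np.zeros(d.shape,np.uint8);m[b[0]:b[1],b[2]:b[3]]=g[b[0]:b[1],b[2]:b[3]]
    pp=P[m>0];c=pp.mean(0);dr=np.linalg.svd(pp-c)[2][0];print("block",m.sum(),c,dr,np.ptp((pp-c)@dr))
pk=(P[...,2]>.03);m=np.zeros(d.shape,bool);m[135:215,235:420]=1
b=(p[...,2]>p[...,0]+50)&m;q=P[b];q=q[np.abs(q[:,2]-.055)<.04];c=np.median(q,0);nn=np.linalg.svd(q-q.mean(0))[2][2];print("deck n",nn,n,q.mean(0))
a=cv2.imread('pics/w3.png')[150:280,255:355];cv2.imwrite('pics/c3.png',cv2.resize(a,None,fx=4,fy=4,interpolation=0))
E
```

```text
(array([319.16129032, 187.16129032]), array([12, 11, 93], dtype=int32), ((319.0, 187.5), (25.0, 26.0), 90.0), array([ 0.57349971, -0.00507589,  0.08826552]))
[ 0.57384305 -0.00446874  0.08854469]
(array([288.1875, 182.4375]), array([ 9,  7, 48], dtype=int32), ((287.5, 183.0), (36.0, 25.0), 90.0), array([0.57451913, 0.03402089, 0.07303644]))
[0.57501614 0.0337599  0.0732769 ]
block 995 [0.5565982  0.0955294  0.07896491] [-0.72474331 -0.11154337 -0.67993029] 0.1989055596571945
block 953 [ 0.61113912 -0.11962706  0.08125698] [0.39076079 0.30963398 0.86685224] 0.2944335812724871
deck n [ 0.42470913  0.11121296 -0.89847306] [-0.48429158 -0.12434494  0.8660254 ] [0.5946313  0.00201972 0.06433503]
```

View pics/c3.png

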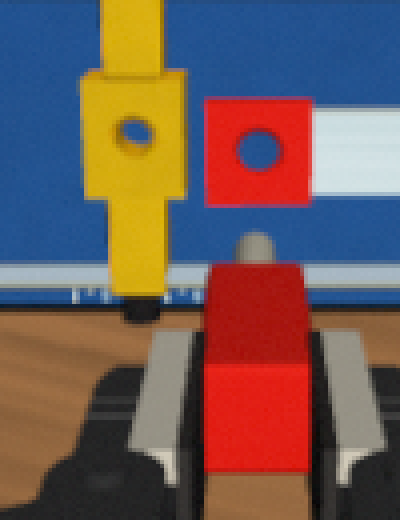

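```bash
python3 - <<'E'
from m import *
p,d,K,T=[np.load("pics/w3.npz")[k] for k in"pdKT"]
o=observe();M=R.from_euler('xyz',o["tcp_rot"]).as_matrix()
a=np.radians(14.4);n=R.from_euler('z',a).apply([-.5,0,np.sqrt(.75)]);print(M[:,2],n,M[:,1])
def proj(X): c=T[:3,:3].T@(X-T[:3,3]);return (K@c/c[2])[:2]
tip=o["eef_pos"]+.0456*M[:,2]
print("tip centre px",proj(tip),"rim",proj(tip+.002*M[:,0]),proj(tip-.002*M[:,0]), "shank edges 4mm up",proj(tip-.004*M[:,2]+.004*M[:,1]),proj(tip-.004*M[:,2]-.004*M[:,1]),proj(tip-.004*M[:,2]+.004*M[:,0]))
for i in range(203,222,2): print(i,p[i,312:328].astype(int).sum(1)//3)
E
```

```text
[ 0.48379335  0.12511641 -0.86619275] [-0.48429158 -0.12434494  0.8660254 ] [ 2.49875371e-01 -9.68277961e-01 -2.99490531e-04]
tip centre px [318.48569071 209.72580291] rim [318.48175765 207.31417012] [318.48960517 212.12602483] shank edges 4mm up [323.60133523 211.23922446] [313.35322187 211.24982548] [318.46913339 206.33109624]
203 [88 87 87 88 87 89 85 88 89 88 88 89 89 88 88 87]
205 [87 88 88 87 87 85 88 87 87 89 88 86 88 88 87 89]
207 [ 89  88  89  90  89  92 100  97  92  89  89  89  89  90  89  90]
209 [ 90  90  89 103 119 129 138 137 138 126 106  93  90  90  89  88]
211 [ 90  86  91 107 124 132 140 140 141 135 124 106  88  89  90  88]
213 [ 87  82  92 112 126 135 142 141 140 135 128 102  91  89  89  89]
215 [ 92  86  91 105 116 120 126 126 124 121 114 101  94  93  94  95]
217 [69 69 69 69 64 68 64 67 69 66 67 63 63 66 68 66]
219 [69 70 66 67 64 69 65 64 66 66 66 70 69 68 66 69]
221 [69 65 67 69 66 70 68 70 64 66 71 68 66 66 63 65]
```

The predicted and seen tip agree within 1 px, and eye-to-hole fits the model (about 37 mm along the slide, 18 mm below). Insert into the eye and look.

```bash
cat >> h.py <<'E'
a=np.radians(14.4);Hy=np.array([-np.sin(a),np.cos(a),0]);n=R.from_euler('z',a).apply([-.5,0,np.sqrt(.75)])
EYE=np.array([.57384,-.00447,.08854]);M0=rot(-n,-Hy);HOLE=EYE+.0372*Hy-.018*n
def tcp(tip): return np.array(tip)-M0@np.array([-.0006,.0003,.0456])
def st(): o=observe();M=R.from_euler('xyz',o["tcp_rot"]).as_matrix();t=o["eef_pos"]+M@np.array([-.0006,.0003,.0456])-EYE;print("t",o["time_s"],"tip-eye x,y,z mm",(1e3*np.array([t@np.cross(Hy,n),t@Hy,t@n])).round(2),"F",o["ft_force"].round(2),"op",o["opening"]);return o
E
python3 - <<'E'
from h import *
move_l(tcp(EYE+.012*n),feed=.12,rotation=rpy(M0));hold(.2);st()
print(move_l(tcp(EYE-.0115*n),feed=.03,max_force=6));hold(.2);st()
w=shot("wrist");np.savez("pics/w4.npz",**dict(zip("pdKT",w)));cv2.imwrite("pics/w4.png",cv2.resize(w[0][100:300,220:420,::-1],None,fx=3,fy=3,interpolation=0))
E
```

```text
t 8.175 tip-eye x,y,z mm [ 0.86 -0.43 12.73] F [-1.06 -0.95 -0.34] op 0.013756619413422507
False
t 9.3083 tip-eye x,y,z mm [  0.24  -0.11 -11.31] F [-0.44 -0.28 -0.04] op 0.013669524777768149
```

View pics/w4.png

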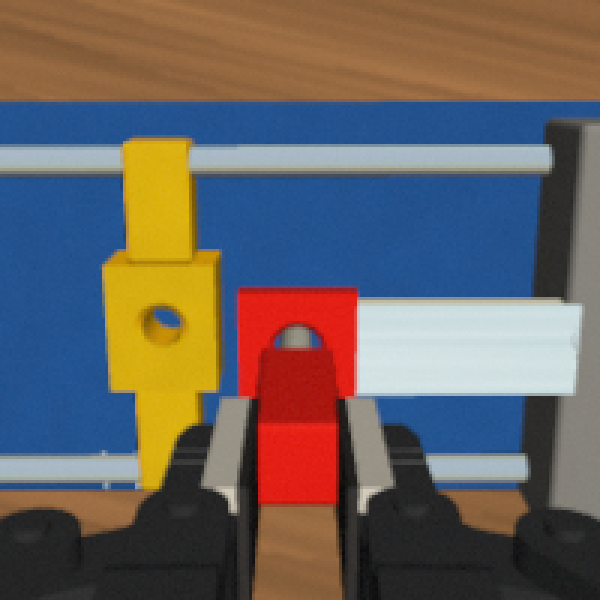

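The pin is through the eye, centred with no contact force. The stop hole mouth is at about full-image (274, 208). I'll refine the hole position from this view and then draw the jaw.

```bash
python3 - <<'E'
from h import *
p,d,K,T=[np.load("pics/w4.npz")[k] for k in"pdKT"]
h=ray((274,208.3),K,T,HOLE,n)-EYE
x=np.cross(Hy,n);print("hole rel eye x,y,z",h@x,h@Hy,h@n)
P=cloud(p,d,K,T);print("stop top z", np.median((P[190:200,262:285].reshape(-1,3)-EYE)@n))
L=h@Hy; L=.5*(L+.0372) if abs(L-.0372)<.003 else None
print("L",L)
hit=move_l(tcp(EYE+(L+.0005)*Hy-.0115*n),feed=.025,max_force=15);hold(.4);print(hit);st()
w=shot("wrist");np.savez("pics/w5.npz",**dict(zip("pdKT",w)));cv2.imwrite("pics/w5.png",cv2.resize(w[0][100:300,220:420,::-1],None,fx=3,fy=3,interpolation=0))
E
```

```text
hole rel eye x,y,z -2.4816778209233586e-05 0.03650355877749232 -0.017999999999999988
stop top z -0.018047112603180336
L 0.03685177938874616
False
t 11.4 tip-eye x,y,z mm [  0.    37.33 -11.5 ] F [ 0.3  -1.41  0.29] op 0.013744501951344142
```

View pics/w5.png

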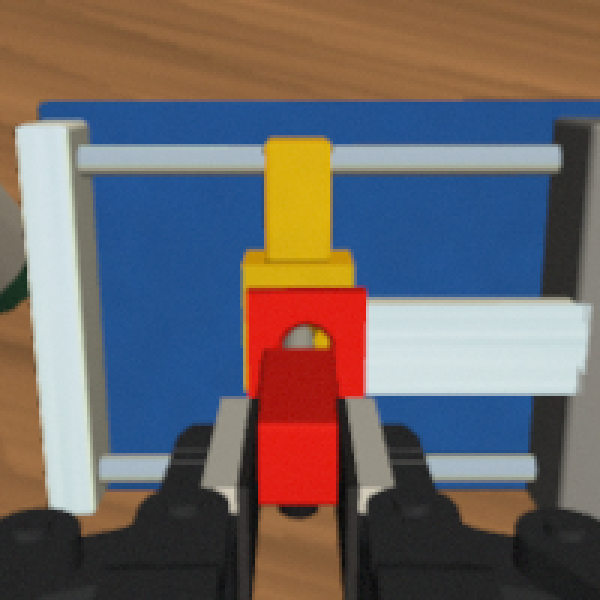

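The eye now stands over the stop: the stop spans 243–355 in the crop (centre 299), the handle is at 298, and the jaw trails the pin by about 2 mm as expected. I'll push the pin home.

```bash
python3 - <<'E'
from h import *
hit=move_l(tcp(EYE+.0370*Hy-.036*n),feed=.025,max_force=14);hold(.2);print(hit);st()
E
```

```text
True
t 12.5333 tip-eye x,y,z mm [ -0.18  36.46 -34.67] F [-5.55 -3.09  6.27] op 0.013817381101818764
```

The pin is home: the tip is 34.7 mm below the eye face, against 34 mm nominal. Next: release, retract, verify.

```bash
python3 - <<'E'
from h import *
gripper_to(.04);hold(.2);o=st()
move_l(o["eef_pos"]+.11*n,feed=.1);hold(.3);st()
w=shot("wrist");np.savez("pics/w6.npz",**dict(zip("pdKT",w)));cv2.imwrite("pics/w6.png",cv2.resize(w[0][100:300,220:420,::-1],None,fx=3,fy=3,interpolation=0))
p,d,K,T=w;P=cloud(*w);c=p.astype(int);red=(c[...,0]-c[...,1:].max(2)>60)&(c[...,0]>150);red[:,:220]=0;red[:,420:]=0;q=(P[red]-EYE);x=np.cross(Hy,n)
q=np.c_[q@x,q@Hy,q@n]*1e3;t=q[(q[:,2]>38)&(q[:,2]<60)];print(len(t),np.median(t,0),np.median(q[np.abs(q[:,2])<3],0))
E
```

```text
t 13.1 tip-eye x,y,z mm [ -1.19  36.93 -35.2 ] F [ 0.06 -0.11  0.63] op 0.03969302684712414
t 14.65 tip-eye x,y,z mm [-1.53 37.08 74.45] F [ 0.1  -0.77 -0.01] op 0.03993364021727369
309 [-0.24063271 33.27660374 43.91532879] [ 5.26984302 30.58816534 -0.03922468]
```

View pics/w6.png

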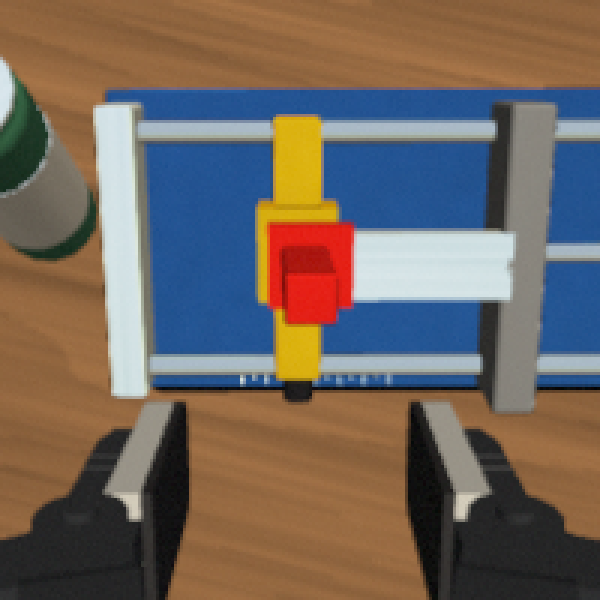

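The pin stands fully home: the handle top is 44 mm above the tongue and nearly upright. The jaw is held with the eye about 3–5 mm behind the hole, inside the 7 mm limit. The gripper is clear, so I'm handing in.

```bash
python3 -c "
from plant import *
print(job_done())"
```

```text
the job is handed in; nothing more can be done
None
```

The job is handed in: the pin is fully home through the eye into the yellow stop, the jaw stays open with the eye about 3–5 mm short of the hole (limit 7 mm), and the gripper has let go and is clear; the hand-in gave no verdict.

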